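# Ready the air duster at the dispatch desk

### The job

Get the air duster (the small white-and-red spray can standing in the black desk tray) ready to clean the keyboard: lift its red cap off and set it, open side down as it was, flat into the empty well of the blue cleaning caddy and let go of it; don't drop it. Then check the duster by pressing its black spray button fully down and letting it spring back. Leave the duster standing upright in its place in the tray and everything else standing where it is.

Things in the scene. Friction and masses are not known exactly. Their poses are not given: they have to be found in the camera images.
- cap_mid (a point): the duster's loose cap: red plastic, round, 56 mm across, 55 mm tall, closed flat top, open below, wall 3 mm, 25 g. The point is on its axis, half-way up (27.5 mm above its rim and below its top); z is the cap's own axis, up. At the start it sits loosely over the duster's shoulder and hides the spray button: it lifts straight up without turning, and its rim has to rise 40 mm to clear the button
- duster_mid (a point): the air duster: upright aerosol can, white with a red band, 57 mm across, its body 128 mm tall (183 mm with the cap on), 0.26 kg, standing loose on the tray's floor. The point is on its axis 64 mm above its underside; z is the can's axis
- button_top (a point): centre of the top of the duster's black round spray button, 26 mm across, on the can's axis 162 mm above the can's underside; free to press only once the cap is off. The point moves down with the button
- spray_button (a joint): travel of the spray button in m: 0 up, 0.006 fully down; a spring pushes it up with 2 N at 0 and 8 N at full travel
- well0 (a point): centre of the floor of a round well of the blue cleaning caddy: 76 mm across, 18 mm deep, its floor 8 mm above the desk. The caddy is a fixed block 104 x 306 mm, 26 mm high, with three such wells in a row 95 mm apart, and low white loop handles (54 mm above the desk) across its two short ends, 148 mm from its middle. x of this point is across the row, y along the row from well0 towards well2. Two wells are taken (by the bottle and the tub, in any order), one is empty
- well1 (a point): the same for the middle well
- well2 (a point): the same for the well at the other end
- bottle_mid (a point): white cleaner bottle with a blue cap and a green label, 62 mm across, 165 mm tall, 0.4 kg, standing loose in a well of the caddy; the point is on its axis half-way up
- tub_mid (a point): round yellow-and-white wipes tub, 71 mm across, 95 mm tall, 0.28 kg, standing loose in a well of the caddy; the point is on its axis half-way up
- big_can_mid (a point): large blue aerosol can with a white top, 65 mm across, 205 mm tall, 0.38 kg, standing loose in the tray; the point is on its axis half-way up. Not to be used
- pen_pot_mid (a point): dark metal pen pot, 72 mm across and 100 mm tall, with five pens fixed in it that reach up to 170 mm and stay within 30 mm of its axis; 0.3 kg, standing loose in the tray; the point is on the axis, 50 mm above its underside
- tray_floor (a point): middle of the floor of the black desk tray (fixed), 190 mm along its x, 170 mm along its y, floor 4 mm above the desk, rims 18 mm high. The duster, the big can and the pen pot stand in it, in any order
- fan_foot (a point): white desk fan with a heavy foot (fixed): the point is the centre of its foot on the desk. Foot 104 mm across; its round head, 124 mm across and 60 mm deep, tops out 240 mm above the desk
Not all that is in view belongs to the job. Leave any orange, pink or purple look-alike of the part that bears duster_mid alone.

How it is judged:
On the way, in this order (a step that is already met when the one before it is completed fails the run):
1. the cap stands flat in a well of the caddy, let go (((horizontal distance between cap_mid and well0 below 0.014 m and z of cap_mid in the frame of well0 between 0.02 and 0.033 m) or (horizontal distance between cap_mid and well1 below 0.014 m and z of cap_mid in the frame of well1 between 0.02 and 0.033 m) or (horizontal distance between cap_mid and well2 below 0.014 m and z of cap_mid in the frame of well2 between 0.02 and 0.033 m)) and angle between cap_mid's own z axis and vertical below 0.12 rad and linear speed of cap below 0.03 m/s and contact force between cap and the fingers below 0.1 N), for 0.3 s.
2. the spray button is pressed fully down (value of joint spray_button above 0.0045 m), for 0.05 s.
At the end, for the whole second after the job is handed in: Cap released, at rest, open side down and flat in the caddy's empty well (centre within 14 mm of the well's and 20-33 mm above its floor, tilt < 0.12 rad); spray button back up within 1 mm; duster at rest, upright (tilt < 0.1 rad), within 35 mm of its start; bystanders within 25 mm (all of step 1 and value of joint spray_button below 0.001 m and angle between duster_mid's own z axis and vertical below 0.1 rad and distance of duster_mid from where it was at the start of the episode below 0.035 m and linear speed of duster below 0.03 m/s and not (distance of any of bottle_mid, tub_mid, big_can_mid, pen_pot_mid from where it was at the start of the episode above 0.025 m or angle between any of bottle_mid, tub_mid, big_can_mid, pen_pot_mid's own z axis and vertical above 0.3 rad)); the robot touches nothing.
It fails at once if the cleaner bottle or the wipes tub is shoved more than 25 mm or tipped (distance of any of bottle_mid, tub_mid from where it was at the start of the episode above 0.025 m or angle between any of bottle_mid, tub_mid's own z axis and vertical above 0.3 rad).
It fails at once if the big can or the pen pot is shoved more than 25 mm or tipped (distance of any of big_can_mid, pen_pot_mid from where it was at the start of the episode above 0.025 m or angle between any of big_can_mid, pen_pot_mid's own z axis and vertical above 0.3 rad).
It fails at once if the duster is tipped more than 0.35 rad (angle between duster_mid's own z axis and vertical above 0.35 rad).
It fails at once if the cap is dropped or flung: out of the fingers it moves faster than 0.5 m/s (contact force between cap and the fingers below 0.05 N and linear speed of cap above 0.5 m/s).
It also fails if it takes over 62 s, if anything falls off the work surface, if the arm or the gripper's body presses on something with over 40 N, if the wrist force passes 120 N, or if a joint passes its speed limit or range.

### The arm

A 7-joint arm with a two-finger parallel gripper is mounted at the origin on the work surface. World frame = base frame: x ahead of the robot, y to its left, z up, the work surface at z = 0. Lengths are in m, angles in rad, forces in N, time in s.
With the tool pointing down it reaches from about 0.425 to 0.875 m from the base axis. Payload 8.4 kg.
Tool frame: the origin (TCP) lies midway between the tips of the shut fingers; the grasp point (between the pads) lies env.pinch_z behind it (env.pinch_z is the distance from the TCP to the grasp point, in m); z points along the fingers, y is the direction in which the jaws open and shut (so a half turn about z gives the same grasp; the last joint's range is limited). The gripper opens to 85 mm and grips with 20 to 120 N. Pads are 22 mm wide; open, the fingers measure 114 mm over their backs; the gripper's body (76 mm by 85 mm) begins 54 mm behind the grasp point. The pads swing forward as they close: fully open they stand 13 mm farther back than shut.
Start: joints at [-1.414, 0.333, 0.04, 1.465, -0.013, 1.343, -0.059], TCP at [0.164, 0.629, 0.231] pointing down, gripper open.
Joint ranges: [-2.58, 2.58], [-0.38, 2.09], [-1.3, 1.39], [0.25, 2.4], [-1.5, 4.64], [0.08, 2.09], [-2.65, 2.65]. Speed limits (rad/s): [2.22, 2.22, 2.79, 2.79, 3.14, 3.14, 3.14].

### API

Orientations are given as a unit quaternion [x, y, z, w].
In Python, from plant import env gives the robot as it stands. The module is installed in compiled form; this text tells all that it offers.
- The arm moves only by the tool arm_command, never from a script. Its arguments are lists of equal length, an entry for each row: "dp": the shift along the world's x, y, z as a fraction of full scale, a list of three; "roll": the turn about the world's z as a fraction of full scale; "hand": the opening, from 0 (shut) to 1 (fully open). A call has 1 to 8 rows; each row is the pose to reach, as a shift and turn from the pose commanded when the call began, turning the shorter way round; what a row does not reach only later rows make up. Full scale, the value 1, is 1 m for a shift and 180 degrees for a turn. A row lasts 1/10 s, in which the tool goes at most 50 mm and 8.59 degrees, less where a joint would pass 70% of its speed; a pose out of reach is approached as far as the arm can. A call with a number of a shift or a turn outside -1 to 1 is refused whole. A call with a gripper value outside its range is refused whole. The fingers move at their own pace and stop on an object; "squeeze" is the grip in N (left out, the last holds). Time passes only in rows, so rows that repeat a pose let the fingers close. It gives the time, the measured TCP pose, the force and the opening at its end, in the units of the state.
- env.observe(): the state, without advancing time (a new reading comes with each control period).
- env.read_camera(name): name is "scene" or "side" or "wrist"; returns a dict with "img" (384x512x3 uint8, red, green, blue), "camera_matrix" (3x3 intrinsics, pixels), "rvec" (rotation vector, rad) and "tvec" (3), from world to camera coordinates, as OpenCV has them. Camera axes: x right, y down, z forward; pixel columns grow to the right and rows downward; lengths in m; the calibration is good to about 2 mm. A picture is of the moment at which its call begins. There is no depth.
- env.sign_off(): hands the job in, once; it reports no verdict.
Trained networks look in a picture, given as the dict that the camera call returned (one of the last four; its "shot" number tells which), for a name from the list of things; names that differ only in an ending like _2 or _b are one class to them, and where a whole thing is asked for, a point or a joint stands for the part that bears it (a point fixed in the world has none). Each returns a list of dicts, best first, with "p" (0 to 1); they miss things now and then, are a little off and sometimes report something else, mostly with a low value. They report only what shows in the picture. A call takes as long as a camera call. They do not tell look-alikes from the thing itself.
- env.silhouettes(picture, label): "mask" (384x512 bool, what is visible of it) and "bbox" ([left, top, right, bottom] in pixels, round what is visible of it).
- env.tip_of(picture, label): "position" ([column, row] in pixels: a listed point, or the origin of a listed thing).
The state is a dict: "clock": time; "joint_positions": joint angles; "qvel": joint speeds; "tau": joint torques, N m; "ee_pos": TCP position; "tool_rot": TCP orientation; "wrist_force": force on the tool from outside, world axes, zero at the start; "torque": the same for the moment, N m; "width": opening from 0.0 (shut) to 1.0 (fully open).
Only numpy, scipy, OpenCV 4.12 (cv2) and the standard library are available. Lean on these libraries where they do the work, as an engineer would, in place of code of your own. Each camera call takes 0.05 s, during which the arm holds its last target. There are 200 camera calls.

## Working session

There is one attempt and no reset: what is moved stays moved. The work goes in short steps, Python scripts to look and compute and a tool call to move; the robot and the scene stay as the last step left them, time stands still between calls to the robot, and variables do not carry over. Pictures are saved under pics/ and viewed, about 8 in all and at most 12, crops included, and the job is handed in when it is done.

Besides the shell and the picture viewer there is one more tool, called after ">>>" by a JSON object that holds its "method" and its "body". arm_command: Moves the arm, as the interface text tells. Its arguments: {"type":"object","properties":{"dp":{"type":"array"},"roll":{"type":"array"},"hand":{"type":"array"},"squeeze":{"type":"number"}},"required":["dp","roll","hand"]}

```bash
mkdir -p pics; cat > h.py <<'E'
import numpy as np,cv2
from plant import env
def P(c):
    R=cv2.Rodrigues(np.array(c["rvec"],float))[0];t=np.array(c["tvec"],float).ravel();K=np.array(c["camera_matrix"],float)
    return K,R,t
def proj(c,X):
    K,R,t=P(c);x=K@(R@np.array(X,float)+t);return x[:2]/x[2]
def ray(c,uv):
    K,R,t=P(c);d=R.T@np.linalg.inv(K)@np.array([uv[0],uv[1],1.]);return -R.T@t,d/np.linalg.norm(d)
def onz(c,uv,z):
    o,d=ray(c,uv);return o+d*(z-o[2])/d[2]
def tri(obs):
    A=np.zeros((3,3));b=np.zeros(3)
    for c,uv in obs:
        o,d=ray(c,uv);M=np.eye(3)-np.outer(d,d);A+=M;b+=M@o
    X=np.linalg.solve(A,b);return X,[np.linalg.norm(proj(c,X)-uv) for c,uv in obs]
E
python3 - <<'E'
from h import *
np.set_printoptions(precision=3,suppress=True)
print(env.observe(),env.pinch_z)
cs={n:env.read_camera(n) for n in("scene","side","wrist")}
cv2.imwrite("pics/a.png",np.hstack([cs["scene"]["img"],cs["side"]["img"]])[:,:,::-1][:, :])
for n in cs: cv2.imwrite(f"pics/{n}0.png",cs[n]["img"][:,:,::-1])
for l in "cap_mid duster_mid well0 well1 well2 bottle_mid tub_mid big_can_mid pen_pot_mid tray_floor fan_foot".split():
    print(l,{n:[(np.round(d["p"],2),np.round(d["position"],0).tolist()) for d in env.tip_of(cs[n],l)[:3]] for n in cs})
for n in cs:
    o,d=ray(cs[n],(256,192));print(n,o,d)
E
```

```text
{'clock': 0.0, 'joint_positions': array([-1.414,  0.334,  0.04 ,  1.466, -0.013,  1.343, -0.058]), 'qvel': array([ 0.001,  0.   , -0.001, -0.001,  0.001,  0.001,  0.001]), 'tau': array([  0.   , -65.856,   1.366, -40.557,   0.017,   0.013,   0.   ]), 'ee_pos': array([0.164, 0.628, 0.23 ]), 'tool_rot': array([ 0.128,  0.992, -0.001, -0.   ]), 'wrist_force': array([0.056, 0.946, 0.127]), 'torque': array([ 0.078,  0.006, -0.07 ]), 'width': 0.9998178434948977} 0.0187
cap_mid {'scene': [(np.float64(0.65), [170.0, 223.0])], 'side': [(np.float64(0.76), [319.0, 234.0])], 'wrist': []}
duster_mid {'scene': [(np.float64(0.93), [136.0, 204.0]), (np.float64(0.81), [117.0, 224.0]), (np.float64(0.76), [186.0, 307.0])], 'side': [(np.float64(0.97), [275.0, 307.0]), (np.float64(0.89), [313.0, 322.0]), (np.float64(0.68), [314.0, 260.0])], 'wrist': []}
well0 {'scene': [(np.float64(0.93), [305.0, 174.0]), (np.float64(0.63), [306.0, 192.0]), (np.float64(0.63), [310.0, 155.0])], 'side': [(np.float64(0.96), [200.0, 184.0]), (np.float64(0.81), [224.0, 180.0]), (np.float64(0.57), [165.0, 182.0])], 'wrist': []
[... 777 characters left out ...]
t': []}
big_can_mid {'scene': [(np.float64(0.55), [192.0, 210.0])], 'side': [(np.float64(0.82), [285.0, 237.0]), (np.float64(0.18), [168.0, 179.0])], 'wrist': []}
pen_pot_mid {'scene': [(np.float64(0.9), [209.0, 241.0]), (np.float64(0.35), [309.0, 155.0])], 'side': [(np.float64(0.84), [304.0, 233.0])], 'wrist': []}
tray_floor {'scene': [(np.float64(0.9), [195.0, 242.0])], 'side': [(np.float64(0.77), [296.0, 260.0])], 'wrist': []}
fan_foot {'scene': [(np.float64(0.69), [248.0, 202.0])], 'side': [(np.float64(0.9), [243.0, 224.0])], 'wrist': []}
scene [ 1.133 -0.425  1.061] [-0.475  0.354 -0.806]
side [-0.105 -0.781  0.991] [ 0.51   0.561 -0.652]
wrist [0.097 0.646 0.373] [ 0.287 -0.065 -0.956]
```

View pics/scene0.png

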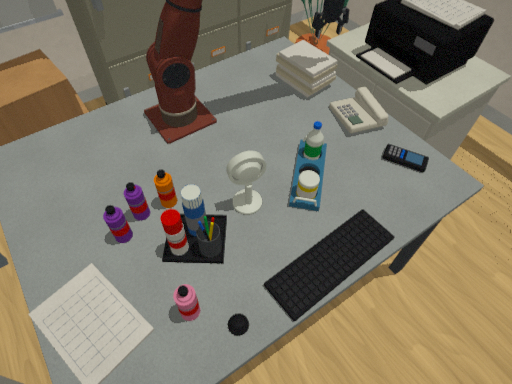

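View pics/side0.png

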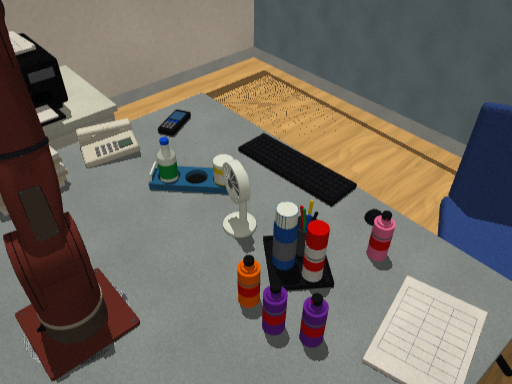

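```bash
python3 - <<'E'
from h import *
np.set_printoptions(precision=3,suppress=True)
a=env.read_camera("scene");b=env.read_camera("side")
pts=dict(cap=((170,223),(319,234)),duster=(None,(314,260)),well_m=((305,174),(200,184)),wA=((306,192),(224,180)),wB=((310,155),(165,182)),bottle=((312,139),(165,158)),tub=((309,184),(225,169)),big=((192,210),(285,237)),pen=((209,241),(304,233)),tray=((195,242),(296,260)),fan=((248,202),(243,224)))
for k,(p,q) in pts.items():
    if p: print(k,*tri([(a,p),(b,q)]))
for n,c in(("scene",a),("side",b)):
  for l in "cap_mid duster_mid big_can_mid pen_pot_mid tray_floor well0 tub_mid bottle_mid fan_foot".split():
    for d in env.silhouettes(c,l)[:5]:
        m=np.argwhere(d["mask"]); print(n,l,round(d["p"],2),np.round(d["bbox"]),len(m))
  for z in(.008,.026): print(n, 'well z',z, onz(c,pts['well_m'][n=="side"],z))
  for z in(.004,): print(n, 'tray', onz(c,pts['tray'][n=="side"],z), 'fan',onz(c,pts['fan'][n=="side"],0))
A=a["img"][150:290,120:360];B=b["img"][120:330,120:360]
cv2.imwrite("pics/s1.png",cv2.resize(A,None,fx=3,fy=3,interpolation=2)[:,:,::-1])
cv2.imwrite("pics/d1.png",cv2.resize(B,None,fx=2.8,fy=2.8,interpolation=2)[:,:,::-1])
E
```

```text
cap [ 0.554 -0.297  0.163] [np.float64(0.4504167784968776), np.float64(0.5061559861954739)]
well_m [0.549 0.228 0.009] [np.float64(1.4698850749243624), np.float64(1.590695889783475)]
wA [0.617 0.178 0.017] [np.float64(0.4487884677432115), np.float64(0.46567031754357946)]
wB [ 0.474  0.323 -0.007] [np.float64(0.35232841741580645), np.float64(0.39765577028972426)]
bottle [0.481 0.309 0.099] [np.float64(0.9270525227666817), np.float64(1.0257851402032487)]
tub [0.622 0.178 0.065] [np.float64(1.209547148540059), np.float64(1.238474935329145)]
big [ 0.518 -0.213  0.112] [np.float64(0.03844203008084327), np.float64(0.04450652930532573)]
pen [ 0.61  -0.208  0.056] [np.float64(1.7446261444165898), np.float64(1.8830385157151022)]
tray [ 0.558 -0.234  0.   ] [np.float64(2.2005148701112054), np.float64(2.507943949383989)]
fan [ 0.534 -0.016  0.008] [np.float64(1.2895304761386457), np.float64(1.4586076798765468)]
scene cap_mid 0.64 [160. 210. 184. 232.] 428
scene cap_mid 0.3 [166. 218. 227. 263.] 1104
scene duster_mid 0.84 [174. 288. 198. 320.] 705
scene duster_mid 0.78 [100. 206. 134. 243.] 697

[... 700 characters left out ...]
592
side duster_mid 0.85 [298. 291. 328. 347.] 1190
side duster_mid 0.74 [260. 278. 287. 334.] 1149
side duster_mid 0.71 [302. 247. 325. 282.] 647
side duster_mid 0.7 [368. 211. 396. 262.] 974
side duster_mid 0.61 [236. 251. 261. 307.] 1046
side big_can_mid 0.67 [274. 201. 299. 271.] 1473
side pen_pot_mid 0.75 [297. 202. 318. 257.] 427
side tray_floor 0.63 [263. 235. 335. 290.] 1398
side well0 0.8 [149. 164. 232. 193.] 1273
side tub_mid 0.81 [212. 154. 234. 186.] 355
side bottle_mid 0.68 [155. 135. 178. 181.] 630
side fan_foot 0.77 [221. 157. 255. 237.] 1700
side well z 0.008 [0.549 0.222 0.008]
side well z 0.026 [0.537 0.203 0.026]
side tray [ 0.555 -0.228  0.004] fan [ 0.539 -0.015  0.   ]
```

View pics/s1.png

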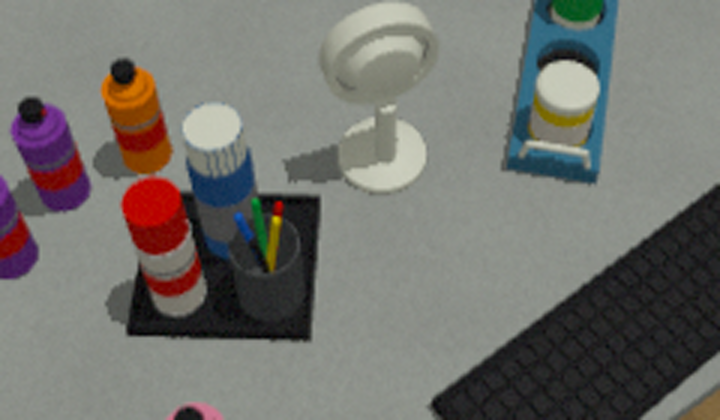

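View pics/d1.png

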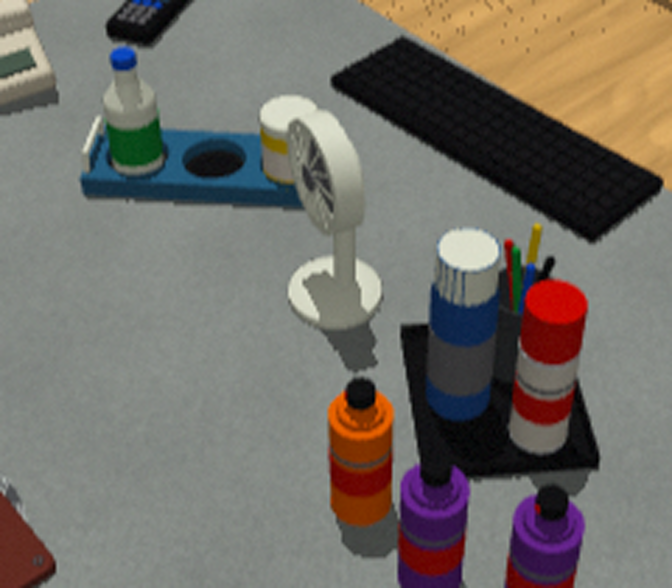

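The middle well is the empty one (seen near side-crop (213,158)). The red-capped duster stands in the tray's −x/−y corner, with the big can and pen pot on its +y side, so I'll set the jaws along x there. First I go over the caddy for a wrist view.

>>> {"method": "arm_command", "body": {"dp": [[0.24,-0.18,0.17],[0.24,-0.18,0.17],[0.24,-0.18,0.17],[0.24,-0.18,0.17],[0.24,-0.18,0.17],[0.24,-0.18,0.17],[0.24,-0.18,0.17],[0.24,-0.18,0.17]], "roll": [-0.16,-0.16,-0.16,-0.16,-0.16,-0.16,-0.16,-0.16], "hand": [1,1,1,1,1,1,1,1], "squeeze": 25}}

```text
clock: 3.6
ee_pos: [0.4105, 0.4443, 0.4052]
tool_rot: [0.375, 0.927, 0.002, 0.002]
wrist_force: [0.9, -0.4, -0.7]
width: 1.004
```

>>> {"method": "arm_command", "body": {"dp": [[0.13,-0.22,0],[0.13,-0.22,0],[0.13,-0.22,0],[0.13,-0.22,0],[0.13,-0.22,0],[0.13,-0.22,0],[0.13,-0.22,0],[0.13,-0.22,0]], "roll": [0,0,0,0,0,0,0,0], "hand": [1,1,1,1,1,1,1,1]}}

```text
clock: 4.4
ee_pos: [0.5338, 0.2304, 0.401]
tool_rot: [0.369, 0.929, 0.0, -0.0]
wrist_force: [0.5, -0.4, 1.1]
width: 0.998
```

```bash
python3 - <<'E'
from h import *
np.set_printoptions(precision=3,suppress=True)
s=env.observe();print(s["ee_pos"],s["tool_rot"],s["joint_positions"],s["wrist_force"])
c=env.read_camera("wrist");cv2.imwrite("pics/w1.png",c["img"][:,:,::-1])
for l in "well0 tub_mid bottle_mid".split():
    for d in env.tip_of(c,l): print(l,round(d["p"],2),np.round(d["position"]),onz(c,d["position"],{"w":.008,"t":.0555,"b":.0905}[l[0]]))
    for d in env.silhouettes(c,l): print(d["p"],d["bbox"])
E
```

```text
[0.534 0.23  0.401] [ 0.369  0.929  0.    -0.   ] [-0.856  0.161  0.441  1.355 -0.07   1.64   0.39 ] [ 0.515 -0.357  1.116]
0.84 [231.3, 32.0, 311.1, 234.0]
tub_mid 0.83 [265. 202.] [0.618 0.178 0.055]
0.86 [241.3, 175.6, 285.8, 238.1]
bottle_mid 0.71 [272.  76.] [0.485 0.311 0.091]
0.56 [248.5, 44.1, 300.9, 101.4]
```

View pics/w1.png

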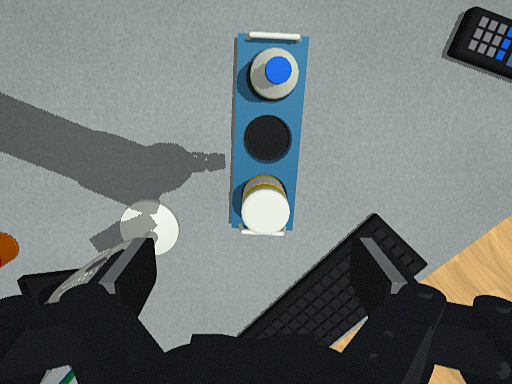

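Wrist view: caddy runs vertically, bottle at (275,72), empty dark well at (268,138), tub at (265,208). I'll fit the well mouth and caddy outline.

```bash
python3 - <<'E'
from h import *
np.set_printoptions(precision=4,suppress=True)
c=env.read_camera("wrist");im=c["img"]
hsv=cv2.cvtColor(im,cv2.COLOR_RGB2HSV)
blue=((hsv[...,0]>95)&(hsv[...,0]<112)&(hsv[...,1]>130)).astype(np.uint8)
roi=np.zeros_like(blue);roi[112:165,238:299]=1
h=((blue==0)&(roi==1)).astype(np.uint8)
n,L,st,ce=cv2.connectedComponentsWithStats(h);k=L[138,268];print(st[k],ce[k])
ct=max(cv2.findContours((L==k).astype(np.uint8),0,1)[0],key=cv2.contourArea)
# ring pixels to plane z=.026
q=np.array([onz(c,p[0],.026)[:2] for p in ct])
A=np.c_[2*q,np.ones(len(q))];x=np.linalg.lstsq(A,(q**2).sum(1),rcond=None)[0]
print("well",x[:2],"r",np.sqrt(x[2]+x[:2]@x[:2]))
b=blue.copy();b[:25]=0;b[240:]=0;b[:,:225]=0;b[:,315:]=0
ct=max(cv2.findContours(b,0,1)[0],key=cv2.contourArea)
q=np.array([onz(c,p[0],.026)[:2] for p in ct],np.float32)*1000
print("caddy",cv2.minAreaRect(q))
for l in["cap_mid","duster_mid"]: pass
E
```

```text
[ 244  115   46   46 1643] [266.5502 137.0049]
well [0.5488 0.246 ] r 0.03535314240119179
caddy ((550.9471435546875, 245.02810668945312), (103.52079772949219, 304.53515625), 43.87120056152344)
```

>>> {"method": "arm_command", "body": {"dp": [[0.02,-0.4,0],[0.02,-0.4,0],[0.02,-0.4,0],[0.02,-0.4,0],[0.02,-0.4,0],[0.02,-0.4,0],[0.02,-0.4,0],[0.02,-0.4,0]], "roll": [-0.26,-0.26,-0.26,-0.26,-0.26,-0.26,-0.26,-0.26], "hand": [1,1,1,1,1,1,1,1]}}

```text
clock: 5.6
ee_pos: [0.5543, -0.1724, 0.4017]
tool_rot: [0.708, 0.706, 0.0, 0.0]
wrist_force: [1.4, -0.7, 0.2]
width: 1.0
```

>>> {"method": "arm_command", "body": {"dp": [[0,0,0],[0,0,0],[0,0,0]], "roll": [0,0,0], "hand": [1,1,1]}}

```text
clock: 5.9
ee_pos: [0.5548, -0.1695, 0.4011]
tool_rot: [0.708, 0.706, 0.0, -0.0]
wrist_force: [0.4, -0.2, -0.2]
width: 1.004
```

```bash
python3 - <<'E'
from h import *
np.set_printoptions(precision=3,suppress=True)
s=env.observe();print(s["ee_pos"],s["tool_rot"],s["joint_positions"],s["wrist_force"])
c=env.read_camera("wrist");cv2.imwrite("pics/w2.png",c["img"][:,:,::-1])
z=dict(cap_mid=.1595,duster_mid=.068,big_can_mid=.1065,pen_pot_mid=.054,tray_floor=.004)
for l in z:
    for d in env.tip_of(c,l): print(l,round(d["p"],2),np.round(d["position"]),onz(c,d["position"],z[l]))
    for d in env.silhouettes(c,l): print(d["p"],np.round(d["bbox"]))
E
```

```text
[ 0.555 -0.169  0.401] [ 0.708  0.706  0.    -0.   ] [-0.439  0.183  0.794  1.371 -0.131  1.641  0.334] [ 0.415 -0.151 -0.193]
cap_mid 0.77 [247. 245.] [ 0.547 -0.289  0.159]
0.71 [225. 218. 274. 284.]
duster_mid 0.88 [371. 261.] [ 0.746 -0.363  0.068]
duster_mid 0.79 [131. 248.] [ 0.36  -0.339  0.068]
duster_mid 0.64 [130. 189.] [ 0.369 -0.24   0.068]
duster_mid 0.59 [251. 222.] [ 0.552 -0.296  0.068]
duster_mid 0.21 [231.  32.] [ 0.527 -0.023  0.068]
0.95 [343. 230. 388. 253.]
0.94 [234. 194. 269. 229.]
0.91 [ 92. 162. 162. 220.]
0.69 [141. 260. 189. 338.]
0.69 [ 95. 220. 164. 270.]
big_can_mid 0.84 [228. 176.] [ 0.52  -0.212  0.106]
0.72 [194. 139. 254. 224.]
pen_pot_mid 0.8 [286. 168.] [ 0.606 -0.212  0.054]
0.89 [260. 138. 319. 201.]
tray_floor 0.78 [250. 173.] [ 0.55  -0.231  0.004]
0.78 [179. 101. 329. 227.]
```

View pics/w2.png

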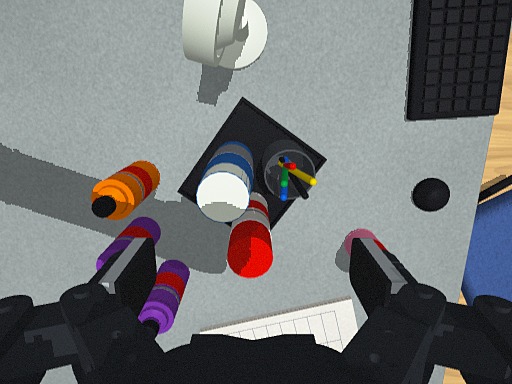

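```bash
cat >> h.py <<'E'
def capfit(names,x0,zr,htop=.055,r=.028,fitz=False):
    from scipy.optimize import minimize
    th=np.linspace(0,2*np.pi,40);D=[]
    for n in names:
        c=env.read_camera(n);hs=cv2.cvtColor(c["img"],cv2.COLOR_RGB2HSV)
        red=(((hs[...,0]<6)|(hs[...,0]>174))&(hs[...,1]>200)&(hs[...,2]>80)).astype(np.uint8)
        uv=proj(c,[*x0,zr+htop*.6]).astype(int)
        nn,L,st,_=cv2.connectedComponentsWithStats(red)
        ys,xs=np.nonzero(red);i=np.argmin((xs-uv[0])**2+(ys-uv[1])**2);k=L[ys[i],xs[i]]
        D.append((c,cv2.resize((L==k).astype(np.uint8),None,fx=4,fy=4,interpolation=0)));print(n,st[k])
    def cost(p,v=False):
        o=[]
        z0=p[2] if fitz else zr
        for c,m in D:
            pts=np.array([proj(c,[p[0]+r*np.cos(t),p[1]+r*np.sin(t),z]) for z in(z0,z0+htop) for t in th])
            h=cv2.convexHull((((pts+.5)*4)*16).astype(np.int32));g=np.zeros_like(m);cv2.fillConvexPoly(g,h,1,shift=4)
            o.append(1-(g&m).sum()/max(1,(g|m).sum()))
        return o if v else sum(o)
    q=[*x0]+([zr] if fitz else [])
    s=minimize(cost,q,method="Nelder-Mead",options=dict(initial_simplex=[q]+[[q[j]+.008*(j==i) for j in range(len(q))] for i in range(len(q))]))
    return s.x,cost(s.x,True)
E
python3 - <<'E'
from h import *
print(capfit(["scene","side","wrist"],[.552,-.295],.132))
print(capfit(["wrist"],[.552,-.295],.132))
print(capfit(["scene","side"],[.552,-.295],.132))
E
```

```text
scene [161 210  21  25 406]
side [306 220  24  30 568]
wrist [ 228  220   45   57 2085]
(array([ 0.55062995, -0.29145938]), [np.float64(0.14001854550271564), np.float64(0.0940401317759808), np.float64(0.06423099587507364)])
wrist [ 228  220   45   57 2080]
(array([ 0.55049991, -0.29218065]), [np.float64(0.06577211352216261)])
scene [161 210  21  25 405]
side [306 220  24  30 570]
(array([ 0.55183512, -0.29136199]), [np.float64(0.14227049940389458), np.float64(0.08840000000000003)])
```

>>> {"method": "arm_command", "body": {"dp": [[-0.004,-0.1225,0],[-0.004,-0.1225,0],[-0.004,-0.1225,0],[-0.004,-0.1225,-0.05],[-0.004,-0.1225,-0.1],[-0.004,-0.1225,-0.15],[-0.004,-0.1225,-0.16],[-0.004,-0.1225,-0.16]], "roll": [0,0,0,0,0,0,0,0], "hand": [1,1,1,1,1,1,1,1]}}

```text
clock: 7.55
ee_pos: [0.55, -0.2927, 0.2408]
tool_rot: [0.709, 0.706, -0.001, -0.001]
wrist_force: [0.0, -0.2, 0.8]
width: 0.999
```

```bash
python3 - <<'E'
from h import *
s=env.observe();print(s["ee_pos"],s["tool_rot"],s["wrist_force"])
print(capfit(["wrist"],[.552,-.295],.132))
print(capfit(["wrist"],[.552,-.295],.132,fitz=True))
cv2.imwrite("pics/w3.png",env.read_camera("wrist")["img"][:,:,::-1])
E
```

```text
[ 0.55004138 -0.29272083  0.24080367] [ 7.08634133e-01  7.05575055e-01 -5.78078480e-04 -1.08273555e-03] [ 2.67921148e-04 -2.46601004e-01  8.02001285e-01]
wrist [ 212  150   86   95 6327]
(array([ 0.55058028, -0.29264292]), [np.float64(0.05339342821342408)])
wrist [ 210  148   86   94 6239]
(array([ 0.55051217, -0.29445717,  0.12652585]), [np.float64(0.01531322044677641)])
```

View pics/w3.png

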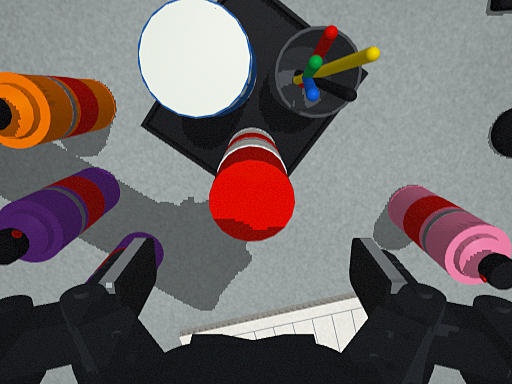

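The cap (252,200) is centred between the fingers; descending and closing.

>>> {"method": "arm_command", "body": {"dp": [[0,-0.001,-0.04],[0,-0.001,-0.07],[0,-0.001,-0.09],[0,-0.001,-0.09],[0,-0.001,-0.09]], "roll": [0,0,0,0,0], "hand": [1,1,1,1,1]}}

```text
clock: 8.2
ee_pos: [0.5515, -0.2949, 0.1535]
tool_rot: [0.709, 0.706, 0.0, 0.001]
wrist_force: [-0.0, 0.0, -0.2]
width: 1.003
```

>>> {"method": "arm_command", "body": {"dp": [[0,0,0],[0,0,0],[0,0,0],[0,0,0],[0,0,0],[0,0,0],[0,0,0],[0,0,0]], "roll": [0,0,0,0,0,0,0,0], "hand": [0.75,0.7,0.65,0.6,0.5,0.5,0.5,0.5], "squeeze": 22}}

```text
clock: 9.0
ee_pos: [0.551, -0.2946, 0.1527]
tool_rot: [0.709, 0.705, 0.0, 0.001]
wrist_force: [-1.0, 0.7, 6.5]
width: 0.648
```

>>> {"method": "arm_command", "body": {"dp": [[0,0,0.01],[0,0,0.025],[0,0,0.04],[0,0,0.055],[0,0,0.065],[0,0,0.065]], "roll": [0,0,0,0,0,0], "hand": [0.4,0.4,0.4,0.4,0.4,0.4], "squeeze": 30}}

```text
clock: 9.6
ee_pos: [0.5512, -0.2947, 0.2183]
tool_rot: [0.709, 0.706, 0.001, 0.001]
wrist_force: [0.6, -0.7, -0.2]
width: 0.641
```

```bash
python3 - <<'E'
from h import *
a=env.read_camera("side");b=env.read_camera("wrist")
A=a["img"][150:310,230:390];A=cv2.resize(A,(384,384),interpolation=2)
cv2.imwrite("pics/l1.png",np.hstack([A,b["img"]])[:,:,::-1][:, :800])
E
```

```text
(no output)
```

View pics/l1.png

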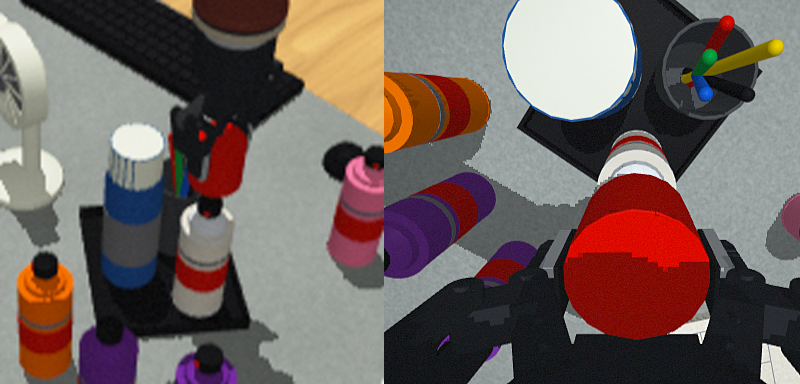

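Cap is off (side view: button bare, cap in fingers). Carry high over the fan to the caddy.

>>> {"method": "arm_command", "body": {"dp": [[0,0,0.04],[0,0,0.08],[0,0,0.12],[0,0.04,0.14],[0,0.085,0.14],[0,0.13,0.14],[0,0.175,0.14],[0,0.22,0.14]], "roll": [0,0,0,0.04,0.08,0.12,0.16,0.2], "hand": [0.4,0.4,0.4,0.4,0.4,0.4,0.4,0.4]}}

```text
clock: 10.5
ee_pos: [0.5499, -0.0722, 0.3556]
tool_rot: [0.454, 0.891, -0.0, -0.0]
wrist_force: [0.2, 0.3, -0.2]
width: 0.638
```

>>> {"method": "arm_command", "body": {"dp": [[0,0.045,0],[0,0.09,0],[0,0.135,0],[0,0.18,0],[0,0.225,0],[0,0.27,0],[0,0.3,0],[0,0.32,0]], "roll": [0.03,0.05,0.05,0.05,0.05,0.05,0.05,0.05], "hand": [0.4,0.4,0.4,0.4,0.4,0.4,0.4,0.4]}}

```text
clock: 11.3
ee_pos: [0.5495, 0.2488, 0.3549]
tool_rot: [0.383, 0.924, -0.001, -0.001]
wrist_force: [-0.6, -0.3, -1.3]
width: 0.64
```

>>> {"method": "arm_command", "body": {"dp": [[0,0,-0.05],[0,0,-0.1],[0,0,-0.13],[0,0,-0.13]], "roll": [0,0,0,0], "hand": [0.4,0.4,0.4,0.4]}}

```text
clock: 11.7
ee_pos: [0.5482, 0.2438, 0.2214]
tool_rot: [0.385, 0.923, -0.004, -0.002]
wrist_force: [-0.4, -1.4, -0.7]
width: 0.639
```

```bash
python3 - <<'E'
from h import *
np.set_printoptions(precision=4,suppress=True)
s=env.observe();print(s["ee_pos"],s["tool_rot"],s["width"])
zr=s["ee_pos"][2]-.0207
print(zr,capfit(["scene","side"],s["ee_pos"][:2],zr,fitz=True))
a=env.read_camera("side");b=env.read_camera("scene");w=env.read_camera("wrist")
def crop(c):
    u,v=proj(c,s["ee_pos"]).astype(int);u0=max(0,u-50);v0=max(0,v-40);return cv2.resize(c["img"][v0:v0+100,u0:u0+100],(400,400),interpolation=2)
cv2.imwrite("pics/p1.png",np.hstack([crop(a),crop(b)])[:,:,::-1])
E
```

```text
[0.5482 0.2438 0.2214] [ 0.3853  0.9228 -0.0036 -0.0023] 0.6394350587402601
scene [308 119  19  23 339]
side [182 114  18  23 195]
0.20072137403272977 (array([0.5474, 0.2451, 0.2027]), [np.float64(0.14177215189873416), np.float64(0.5389745109662122)])
```

View pics/p1.png

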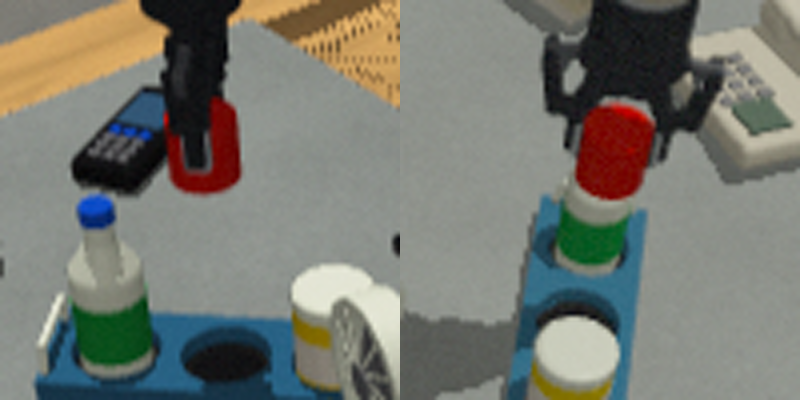

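>>> {"method": "arm_command", "body": {"dp": [[0.001,-0.001,-0.04],[0.001,-0.001,-0.08],[0.001,-0.001,-0.12],[0.001,-0.001,-0.15],[0.001,-0.001,-0.165],[0.001,-0.001,-0.165],[0.001,-0.001,-0.165]], "roll": [0,0,0,0,0,0,0], "hand": [0.4,0.4,0.4,0.4,0.4,0.4,0.4]}}

```text
clock: 12.65
ee_pos: [0.5527, 0.2453, 0.0632]
tool_rot: [0.385, 0.923, 0.001, 0.001]
wrist_force: [0.6, 0.5, 0.9]
width: 0.641
```

```bash
python3 - <<'E'
from h import *
np.set_printoptions(precision=4,suppress=True)
s=env.observe();print(s["ee_pos"],s["tool_rot"],s["wrist_force"])
zr=s["ee_pos"][2]-.0207
print(zr,capfit(["scene"],s["ee_pos"][:2],zr))
a=env.read_camera("side");w=env.read_camera("wrist")
u,v=proj(a,s["ee_pos"]).astype(int)
A=cv2.resize(a["img"][v-45:v+45,u-45:u+45],(384,384),interpolation=2)
cv2.imwrite("pics/p2.png",np.hstack([A,w["img"][:,50:450]])[:,:,::-1])
E
```

```text
[0.5527 0.2453 0.0632] [0.3848 0.923  0.0009 0.0007] [0.6123 0.4655 0.9165]
scene [303 152  17  20 256]
0.042468869344120086 (array([0.5501, 0.2482]), [np.float64(0.18889990089197228)])
```

View pics/p2.png

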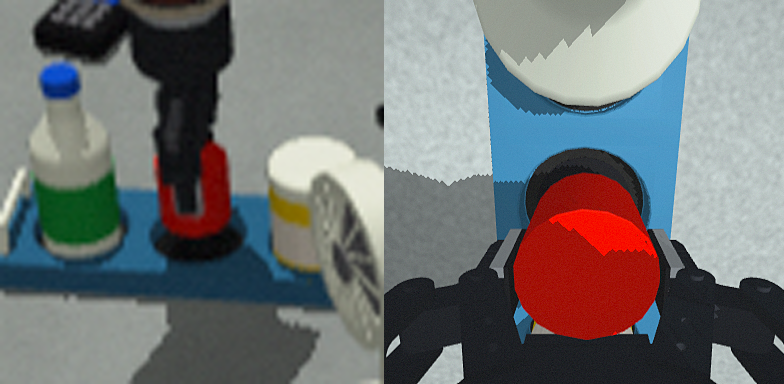

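Cap is centred over the well; lowering gently.

>>> {"method": "arm_command", "body": {"dp": [[0,0,-0.01],[0,0,-0.02],[0,0,-0.026],[0,0,-0.029],[0,0,-0.031],[0,0,-0.031]], "roll": [0,0,0,0,0,0], "hand": [0.4,0.4,0.4,0.4,0.4,0.4]}}

```text
clock: 13.4
ee_pos: [0.5514, 0.2447, 0.03]
tool_rot: [0.385, 0.923, -0.0, -0.0]
wrist_force: [0.1, 0.2, -0.4]
width: 0.637
```

>>> {"method": "arm_command", "body": {"dp": [[0,0,-0.001],[0,0,-0.002],[0,0,-0.002]], "roll": [0,0,0], "hand": [0.4,0.4,0.4]}}

```text
clock: 13.7
ee_pos: [0.5517, 0.2449, 0.0288]
tool_rot: [0.385, 0.923, 0.0, 0.0]
wrist_force: [-1.1, 0.2, 4.0]
width: 0.645
```

Contact at 4 N: seated. Release gradually and rise.

>>> {"method": "arm_command", "body": {"dp": [[0,0,0],[0,0,0],[0,0,0],[0,0,0],[0,0,0],[0,0,0]], "roll": [0,0,0,0,0,0], "hand": [0.66,0.7,0.75,0.8,0.9,0.95]}}

```text
clock: 14.3
ee_pos: [0.5514, 0.2448, 0.0283]
tool_rot: [0.385, 0.923, -0.0, -0.0]
wrist_force: [0.4, 0.5, -0.1]
width: 0.949
```

>>> {"method": "arm_command", "body": {"dp": [[0,0,0.01],[0,0,0.03],[0,0,0.07],[0,0,0.12],[0,0,0.17],[0,0,0.22],[0,0,0.27],[0,0,0.31]], "roll": [0,0,0,0,0,0,0,0], "hand": [0.95,0.95,0.95,0.95,0.95,0.95,0.95,0.95]}}

```text
clock: 15.1
ee_pos: [0.5515, 0.2444, 0.3426]
tool_rot: [0.385, 0.923, 0.001, 0.001]
wrist_force: [0.3, 0.0, 0.2]
width: 0.947
```

```bash
python3 - <<'E'
from h import *
np.set_printoptions(precision=4,suppress=True)
print(env.observe()["ee_pos"])
print(capfit(["wrist"],[.55,.2455],.008))
print(capfit(["wrist"],[.55,.2455],.008,fitz=True))
c=env.read_camera("wrist");u,v=proj(c,[.55,.2455,.05]).astype(int);print(u,v)
a=env.read_camera("side")
cv2.imwrite("pics/q1.png",np.hstack([c["img"][:,60:460],cv2.resize(a["img"][130:220,150:250],(400,384))])[:,:,::-1])
E
```

```text
[0.5515 0.2444 0.3426]
wrist [ 231  122   43   46 1541]
(array([0.5502, 0.2454]), [np.float64(0.03274231678486994)])
wrist [ 229  120   42   45 1474]
(array([ 0.5511,  0.2453, -0.0002]), [np.float64(0.026212538609232783)])
248 143
```

View pics/q1.png

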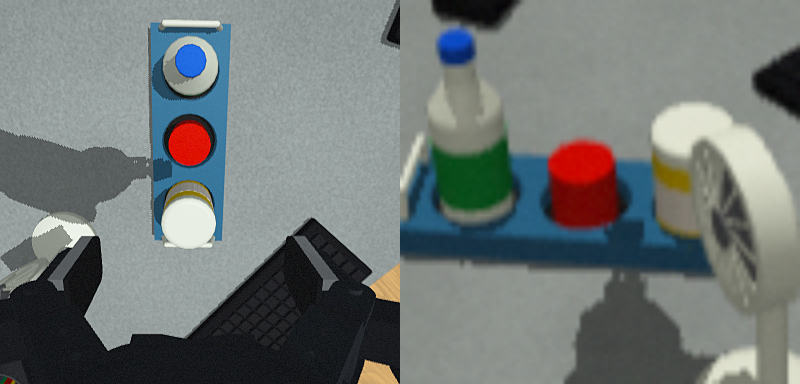

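Cap sits flat and centred in the middle well (left crop (190,144)). Now shut the fingers and go look at the button.

>>> {"method": "arm_command", "body": {"dp": [[0,-0.05,0.02],[0,-0.1,0.02],[0,-0.15,0.02],[0,-0.2,0.02],[0,-0.25,0.02],[0,-0.3,0.02],[0,-0.35,0.02],[0,-0.39,0.02]], "roll": [-0.04,-0.08,-0.12,-0.16,-0.2,-0.24,-0.26,-0.26], "hand": [0,0,0,0,0,0,0,0]}}

```text
clock: 16.1
ee_pos: [0.5502, -0.1478, 0.3575]
tool_rot: [0.721, 0.693, -0.0, -0.001]
wrist_force: [0.6, 0.1, -0.2]
width: -0.004
```

>>> {"method": "arm_command", "body": {"dp": [[0,-0.03,0],[0,-0.03,0],[0,-0.03,0],[0,-0.03,0]], "roll": [0,0,0,0], "hand": [0,0,0,0]}}

```text
clock: 16.5
ee_pos: [0.5515, -0.1736, 0.3575]
tool_rot: [0.719, 0.695, -0.0, -0.001]
wrist_force: [-0.8, -0.6, -1.4]
width: -0.002
```

```bash
python3 - <<'E'
from h import *
np.set_printoptions(precision=4,suppress=True)
s=env.observe();print(s["ee_pos"],s["tool_rot"],s["wrist_force"],s["width"])
c=env.read_camera("wrist");a=env.read_camera("scene");b=env.read_camera("side")
for l,z in(("button_top",.166),("duster_mid",.068),("big_can_mid",.1065),("pen_pot_mid",.054)):
    for n,q in(("wrist",c),("scene",a),("side",b)):
        for d in env.tip_of(q,l): print(l,n,round(d["p"],2),np.round(d["position"],1),onz(q,d["position"],z))
p=proj(c,[.551,-.2925,.166]).round().astype(int);print(p)
im=c["img"].copy()
cv2.imwrite("pics/b1.png",cv2.resize(im[p[1]-75:p[1]+75,p[0]-100:p[0]+100],None,fx=4,fy=4,interpolation=2)[:,:,::-1])
E
```

```text
[ 0.5515 -0.1736  0.3575] [ 0.7191  0.6949 -0.0003 -0.0007] [-0.8451 -0.558  -1.4315] -0.0019855625327564424
button_top wrist 0.66 [ 87.1 219.2] [ 0.3681 -0.2317  0.166 ]
button_top wrist 0.59 [421.9 310.1] [ 0.7462 -0.3603  0.166 ]
button_top wrist 0.59 [ 97.1 302.4] [ 0.3618 -0.3367  0.166 ]
button_top scene 0.64 [169.5 220.8] [ 0.5495 -0.2962  0.166 ]
button_top scene 0.62 [128.9 188.5] [ 0.3762 -0.3458  0.166 ]
button_top scene 0.49 [183.2 290.8] [ 0.7551 -0.3622  0.166 ]
button_top scene 0.42 [160.1 173.3] [ 0.3753 -0.2405  0.166 ]
button_top scene 0.4 [110.2 205.3] [ 0.4032 -0.4163  0.166 ]
button_top side 0.7 [278.9 287. ] [ 0.3606 -0.3492  0.166 ]
button_top side 0.64 [385.7 211.6] [ 0.7469 -0.3587  0.166 ]
button_top side 0.59 [167.7 181.6] [0.3805 0.1304 0.166 ]
button_top side 0.54 [248.9 260.6] [ 0.3609 -0.2464  0.166 ]
button_top side 0.52 [318.6 298.6] [ 0.4043 -0.4294  0.166 ]
button_top side 0.43 [196.2 174.4] [0.4617 0.1033 0.166 ]
button_top side 0.4 [316.2 232.8] [ 0.5494 -0.2897  0.166 ]
duster_mid wrist 0.83 [391.4 271.9] [ 0.7505 -0.3675  0.068 ]
duster_mid wris
[... 345 characters left out ...]
47  0.068 ]
duster_mid scene 0.61 [166.4 189.8] [ 0.3695 -0.2346  0.068 ]
duster_mid side 0.85 [275.8 306.6] [ 0.3696 -0.335   0.068 ]
duster_mid side 0.79 [314.5 321.3] [ 0.4096 -0.4247  0.068 ]
duster_mid side 0.69 [377.6 238.2] [ 0.7408 -0.359   0.068 ]
duster_mid side 0.61 [246.1 281.8] [ 0.3646 -0.2311  0.068 ]
duster_mid side 0.6 [312.8 259.9] [ 0.5459 -0.2934  0.068 ]
big_can_mid scene 0.79 [193.6 213.6] [ 0.5292 -0.214   0.1065]
big_can_mid side 0.76 [282.9 237.3] [ 0.5169 -0.2066  0.1065]
pen_pot_mid wrist 0.83 [291.9 170. ] [ 0.6048 -0.2107  0.054 ]
pen_pot_mid scene 0.96 [209.9 240. ] [ 0.6099 -0.2082  0.054 ]
pen_pot_mid side 0.87 [304.2 237.7] [ 0.5983 -0.2136  0.054 ]
[256 264]
```

View pics/b1.png

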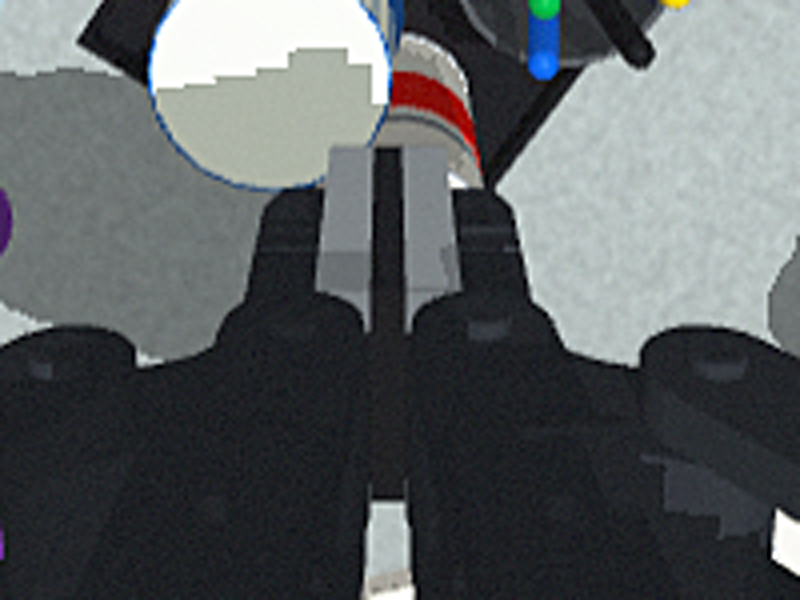

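>>> {"method": "arm_command", "body": {"dp": [[-0.001,-0.05,0],[-0.001,-0.1,0],[-0.001,-0.1175,-0.02],[-0.001,-0.1175,-0.07],[-0.001,-0.1175,-0.12],[-0.001,-0.1175,-0.16],[-0.001,-0.1175,-0.17],[-0.001,-0.1175,-0.17]], "roll": [0.02,0.02,0.02,0.02,0.02,0.02,0.02,0.02], "hand": [0,0,0,0,0,0,0,0]}}

```text
clock: 18.05
ee_pos: [0.55, -0.2924, 0.1877]
tool_rot: [0.698, 0.717, -0.001, -0.001]
wrist_force: [0.5, -0.6, 0.8]
width: 0.004
```

```bash
python3 - <<'E'
from h import *
s=env.observe();print(s["ee_pos"],s["tool_rot"],s["wrist_force"])
a=env.read_camera("scene");b=env.read_camera("side")
def cr(c):
    u,v=proj(c,s["ee_pos"]).astype(int);print(u,v,proj(c,[.55,-.293,.166]));return cv2.resize(c["img"][v-30:v+50,u-40:u+40],(400,400),interpolation=2)
cv2.imwrite("pics/b2.png",np.hstack([cr(a),cr(b)])[:,:,::-1])
E
```

```text
[ 0.55002411 -0.29237886  0.1876981 ] [ 6.97520963e-01  7.16563528e-01 -5.80006852e-04 -9.38178986e-04] [ 0.47562747 -0.5756871   0.78638952]
169 216 [170.57328505 220.38197508]
317 227 [317.31913188 233.39925062]
```

>>> {"method": "arm_command", "body": {"dp": [[0,0,-0.012],[0,0,-0.02],[0,0,-0.024],[0,0,-0.026],[0,0,-0.026]], "roll": [0,0,0,0,0], "hand": [0,0,0,0,0]}}

```text
clock: 18.65
ee_pos: [0.5507, -0.2927, 0.1627]
tool_rot: [0.698, 0.717, 0.0, 0.0]
wrist_force: [-1.3, 0.9, 6.0]
width: 0.0
```

6 N at ≈4 mm travel matches the spring; go to the stop.

>>> {"method": "arm_command", "body": {"dp": [[0,0,-0.002],[0,0,-0.003],[0,0,-0.003],[0,0,-0.003]], "roll": [0,0,0,0], "hand": [0,0,0,0]}}

```text
clock: 19.05
ee_pos: [0.551, -0.2929, 0.1604]
tool_rot: [0.698, 0.717, 0.0, 0.001]
wrist_force: [-0.7, 0.9, 8.1]
width: -0.0
```

>>> {"method": "arm_command", "body": {"dp": [[0,0,-0.001],[0,0,-0.002],[0,0,-0.002]], "roll": [0,0,0], "hand": [0,0,0]}}

```text
clock: 19.35
ee_pos: [0.5518, -0.2936, 0.1602]
tool_rot: [0.698, 0.717, 0.001, 0.002]
wrist_force: [-2.7, 2.1, 18.5]
width: 0.002
```

18.5 N means it's on the hard stop, fully pressed. Release and back away straight up.

>>> {"method": "arm_command", "body": {"dp": [[0,0,0.005],[0,0,0.012],[0,0,0.03],[0,0,0.07],[0,0,0.12],[0,0,0.17],[0,0,0.2],[0,0,0.2]], "roll": [0,0,0,0,0,0,0,0], "hand": [0,0,0,0,0,0,0,0]}}

```text
clock: 20.15
ee_pos: [0.5514, -0.2939, 0.3621]
tool_rot: [0.698, 0.716, 0.001, 0.003]
wrist_force: [-0.0, -0.3, -0.5]
width: -0.002
```

>>> {"method": "arm_command", "body": {"dp": [[0,0.05,0],[0,0.1,0],[0,0.12,0],[0,0.12,0],[0,0.12,0]], "roll": [0,0,0,0,0], "hand": [1,1,1,1,1]}}

```text
clock: 20.65
ee_pos: [0.5502, -0.1726, 0.3568]
tool_rot: [0.697, 0.717, -0.0, -0.0]
wrist_force: [-0.2, -0.2, -0.0]
width: 0.847
```

```bash
python3 - <<'E'
from h import *
np.set_printoptions(precision=4,suppress=True)
s=env.observe();print(s["clock"],s["ee_pos"],s["wrist_force"],s["width"])
C={n:env.read_camera(n) for n in("wrist","scene","side")}
near=dict(button_top=(.551,-.293,.166),duster_mid=(.551,-.293,.068),big_can_mid=(.518,-.213,.1065),pen_pot_mid=(.607,-.21,.054),bottle_mid=(.483,.31,.0905),tub_mid=(.618,.178,.0555))
for l,X in near.items():
    for n,q in C.items():
        r=[onz(q,d["position"],X[2])[:2] for d in env.tip_of(q,l)]
        r=[x for x in r if np.linalg.norm(x-X[:2])<.04]
        if r: print(l,n,r[0],np.linalg.norm(r[0]-X[:2]))
# upright check: white/red can axis direction in wrist image vs model
print(capfit(["scene","side"],[.55,.2455],.008))
E
```

```text
20.65 [ 0.5502 -0.1726  0.3568] [-0.195  -0.1997 -0.0354] 0.847385705794457
button_top wrist [ 0.5545 -0.2907] 0.004165323120374824
button_top scene [ 0.5517 -0.2966] 0.00369004275566004
button_top side [ 0.5536 -0.2961] 0.0040608249244414
duster_mid wrist [ 0.5509 -0.2931] 0.00010560330759240523
duster_mid scene [ 0.557  -0.2893] 0.007060921503359203
duster_mid side [ 0.55   -0.2943] 0.0016087567916681098
big_can_mid scene [ 0.5277 -0.2089] 0.010540191276062065
big_can_mid side [ 0.5192 -0.2165] 0.0036944232394507813
pen_pot_mid wrist [ 0.6058 -0.2157] 0.005779365199932935
pen_pot_mid scene [ 0.61   -0.1981] 0.012279869110275295
pen_pot_mid side [ 0.6108 -0.2057] 0.005713689460673294
bottle_mid scene [0.4782 0.3234] 0.014190556664834524
bottle_mid side [0.4892 0.3304] 0.021280467560154885
tub_mid scene [0.618  0.2015] 0.02352204514206895
tub_mid side [0.6221 0.1743] 0.0055254350994782455
scene [302 159  16  13 152]
side [187 163  17  20 284]
(array([0.5507, 0.2475]), [np.float64(0.4958523434259643), np.float64(0.19318181818181823)])
```

```bash
python3 -c "
from plant import env
print(env.sign_off())"
```

```text
the job is handed in; nothing more can be done
None
```

I put the red cap in the caddy's empty middle well, pressed the duster's spray button to its stop and released it. I then backed the arm clear and handed the job in at about 21 s on the robot's clock. The hand-in gave no verdict.

**Cap:** It was set down with light contact (4 N), open side down, and released slowly. The last wrist-camera fit put it within about 1 mm of the well's centre, and in the picture it sat flat.

**Button:** The force followed the spring, about 6 N at 4 mm and about 8 N near full travel. It then jumped to 18.5 N at a tip height of 160 mm, so it was on its stop. I had no direct reading that it sprang back up. The arm only lifted straight off, and the networks still found the button on the can's axis afterwards.

**Duster and bystanders:** The duster was found within 7 mm of its starting place in all three cameras, with the button above it, so it is upright. The big can and pen pot read within about 12 mm of my first estimates.

**Checks that disagreed:**
- **Bottle and tub:** Some final single-camera readings were 14–24 mm off my earlier estimates. These points come from oblique, noisy detections, and the arm made no unexpected contact near them, so I took this as detection error.
- **Final scene-camera cap fit:** It overlapped poorly, at about 50%, probably because the tub partly hides the cap. The position it gave still agreed within 2 mm.
- **Picture limit:** I hit the 12-picture limit just before the press, so the press and everything after it were checked by numbers only.

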